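# Take the calibration weight off the balance with the tongs

### The job

The small brass calibration weight standing on the balance pan has to come off, and it must never be touched by the gripper itself. Pick up the sprung tongs, reach with their jaws through the open front of the balance's clear shield, under its roof, squeeze them shut on the weight, and draw it out without knocking the balance or the things around it. Finish while still holding: the tongs in the gripper, the weight upright in their jaws and carried by nothing else, in front of the shield and at least 15 cm above the bench, kept still.

Things in the scene. Friction and masses are not known exactly. Their poses are not given: they have to be found in the camera images.
- tongs: Loose sprung steel tongs, about 90 g, lying on their side on the bench: two flat arms on edge in a V, joined by a round bend. Origin: underside of the place to grip, on the centre line; x points along the tongs to the jaws, y across, z up. Bend ends at x = -102 mm, hinge at -85, jaw tips at +140. Arms span z 0 to 28 mm as far as x = +40, beyond that z 5 to 23.
- tongs_grip (a point): Where to grip the tongs: midway between the relaxed arms, half-way up (14 mm above their underside), 122 mm behind the jaws' middle. The gripper closes across them, along y. Axes as the tongs. Width over the arms here: 48 mm relaxed, 44 mm with the jaws 44 mm apart (good for carrying them open), 36 mm with arms parallel and jaws 24 mm apart; 1 mm of squeeze closes the jaws 2.4 mm.
- jaws (a point): Midway between the relaxed jaws, at their middle, 14 mm above the tongs' underside. The jaws are flat pads inside the arm ends, 35 mm long and 16 mm tall, about 54 mm apart when relaxed (then 70 mm over the outsides). Axes as the tongs.
- tongs_arm (a joint): Hinge between the two arms: 0 = relaxed, wide open; grows as they are squeezed (rad); 0.15 = parallel, jaws 24 mm apart; stop at 0.25. Its spring pushes back at the grip place with 3.5 N when just touched and 7 N when parallel; beyond that the jaws press on an item with 0.4 times the added grip.
- balance: Bench balance, fixed. Origin on the bench below the pan's centre; x to its rear, -x to its front (robot side), z up. Housing 180 mm wide: 40 mm tall (buttons and display to 44) from x = -165 to -70 mm, 56 mm tall from there to +80. A clear shield covers the pan: side walls at y = -83 and +83 mm (3 mm thick) and a roof, x = -51 to +67; open at front and rear.
- pan (a point): Centre of the top of the round pan (radius 48 mm), 65 mm above the bench. Axes as the balance.
- opening (a point): Middle of the front opening of the shield at pan height: 51 mm in front of the pan's centre; 160 mm wide between the walls, 114 mm from pan to roof. Axes as the balance.
- roof (a point): Middle of the front edge of the shield's flat clear roof, which overhangs the pan: underside 179 mm, top 185 mm above the bench. Axes as the balance.
- weight: Brass calibration weight (about 110 g), standing on the pan: plain cylinder 24 mm across and 30 mm tall, then a 5 mm neck and a 16 mm wide knob to 42 mm overall. Origin: centre of its underside; z is its axis.
- weight_center (a point): Centre of the weight, half-way up, 21 mm above its underside.
- case: Bystander: wooden tray 130 x 90 x 35 mm with two other weights; lies on the other side of the balance from the tongs. Origin: centre of its underside.
- beaker: Bystander: glass beaker, 70 mm across, 90 mm tall, on the bench. Origin: centre of its underside.
- bottle: Bystander: white plastic bottle, 64 mm across, 150 mm tall. Origin: centre of its underside.

How it is judged:
On the way, in this order (a step that is already met when the one before it is completed fails the run):
1. the tongs are gripped by the fingers and lifted at least 20 mm off the bench (contact force between the fingers and tongs above 1 N and height (world z) of tongs above 0.02 m), for 0.2 s.
2. under the shield's roof or just drawn out of it, the jaws carry the weight free of the balance (contact force between the fingers and tongs above 1 N and contact force between tongs and weight above 1 N and contact force between weight and balance below 0.05 N and height (world z) of weight between 0.068 and 0.18 m), for 0.1 s.
At the end, for the whole second after the job is handed in: Fingers grip the tongs and the tongs the weight (each over 1 N), nothing touching the balance and the gripper not touching the weight. Weight: underside over 140 mm above the bench, axis over 60 mm ahead of the pan's centre, within 0.5 rad of upright, under 30 mm/s; tongs over 80 mm up (contact force between the fingers and tongs above 1 N and contact force between tongs and weight above 1 N and contact force between each of weight, tongs and balance below 0.05 N and contact force between weight and the arm below 0.05 N and contact force between weight and the fingers below 0.05 N and height (world z) of weight above 0.14 m and height (world z) of tongs above 0.08 m and x of weight in the frame of balance below -0.06 m and angle between weight's own z axis and vertical below 0.5 rad and linear speed of weight below 0.03 m/s); the arm keeps its last pose, push and grip.
It fails at once if the gripper or arm touches the weight (contact force between any of the fingers, the arm and weight above 0.3 N).
It fails at once if the balance is knocked (over 25 N) (contact force between balance and anything else above 25 N).
It fails at once if the weight is dropped or falls to the bench (height (world z) of weight below 0.055 m).
It fails at once if a bystander is moved by more than 30 mm (distance of any of case, beaker, bottle from where it was at the start of the episode above 0.03 m).
It also fails if it takes over 53 s, if anything falls off the work surface, if the arm or the gripper's body presses on something with over 40 N, if the wrist force passes 120 N, or if a joint passes its speed limit or range.

### The arm

A 7-joint arm with a two-finger parallel gripper is mounted at the origin on the work surface. World frame = base frame: x ahead of the robot, y to its left, z up, the work surface at z = 0. Lengths are in m, angles in rad, forces in N, time in s.
With the tool pointing down it reaches from about 0.4 to 0.875 m from the base axis. Payload 19.3 kg.
Tool frame: the origin (TCP) lies on the centre line of the jaws, within the pads' length; the fingertips stand 14 mm ahead of it and the grasp point (between the pads) lies 5 mm behind it; y points along the fingers, x is the direction in which the jaws open and shut, and the axes are right-handed (so a half turn about y gives the same grasp; the last joint's range is limited). The gripper opens to 85 mm and grips with 20 to 120 N. Pads are 22 mm wide; open, the fingers measure 114 mm over their backs; the gripper's body (76 mm by 85 mm) begins 54 mm behind the grasp point. The pads swing forward as they close: fully open they stand 13 mm farther back than shut.
Start: joints at [-1.224, 0.521, -0.036, 1.599, 0.021, 1.021, -0.113], TCP at [0.253, 0.571, 0.245] pointing down, gripper open.
Joint ranges: [-2.91, 2.91], [-0.3, 2.13], [-1.5, 1.42], [0.17, 2.43], [-1.26, 4.41], [0.16, 1.93], [-2.52, 2.52]. Speed limits (rad/s): [1.89, 1.89, 2.39, 2.39, 3.01, 3.01, 3.01].

### API

Orientations are given as [roll, pitch, yaw] about the fixed x, y, z axes, in that order (R = Rz(yaw) Ry(pitch) Rx(roll)).
In Python, from workcell import monitor, grab_frame, workorder gives the robot as it stands.
- The arm moves only by the tool drive_tool, never from a script. Its argument "steps" is one flat list of numbers, 5 for each row, row after row: the finger opening in mm, from 0 to 85.4, then the shift along the world's x, y, z in mm, then the turn about the world's z in degrees. In form: [fingers, tx, ty, tz, twist, fingers, tx, ty, tz, twist, ...]. A call has exactly 5 rows; each row shifts and turns the commanded pose from where the row before left it; what a row does not reach is not made up. A row lasts 1/12 s, in which the tool goes at most 41.7 mm and 7.16 degrees, less where a joint would pass 70% of its speed; a pose out of reach is approached as far as the arm can. A call is refused whole if a number of a shift passes 41.7 or a number of a turn 7.16, either way. A call with a gripper value outside its range is refused whole. The fingers move at their own pace and stop on an object; "grip_force" is the grip in N (left out, the last holds). Time passes only in rows, so rows that do not move let the fingers close, or fill a call up. It gives the time, the measured TCP pose, the force and the opening at its end, in the units of the state.
- monitor.observe(): the state, without advancing time (a new reading comes with each control period).
- grab_frame(name): name is "side" or "top" or "wrist"; returns a dict with "frame" (420x560x3 uint8, red, green, blue), "vertical_fov" (degrees; the focal length in pixels is half the picture's height over the tangent of half this angle, whatever the lens; pixels are square), "cx", "cy" (the principal point, pixels), "xyz" and "orientation" of the camera in the world. Camera axes: x right, y down, z forward; pixel columns grow to the right and rows downward; lengths in m; the calibration is good to about 2 mm. A picture is of the moment at which its call begins. There is no depth.
- workorder.job_done(): hands the job in, once; it reports no verdict.
The state is a dict: "clock": time; "qpos": joint angles; "qd": joint speeds; "joint_efforts": joint torques, N m; "position": TCP position; "tool_rot": TCP orientation; "force": force on the tool from outside, world axes, zero at the start; "moment": the same for the moment, N m; "grip_width": finger opening in m.
Only numpy, scipy, OpenCV 4.12 (cv2) and the standard library are available. Lean on these libraries where they do the work, as an engineer would, in place of code of your own. Each camera call takes 0.05 s, during which the arm holds its last target. There are 200 camera calls.

## Working session

There is one attempt and no reset: what is moved stays moved. The work goes in short steps, Python scripts to look and compute and a tool call to move; the robot and the scene stay as the last step left them, time stands still between calls to the robot, and variables do not carry over. Pictures are saved under pics/ and viewed, about 8 in all and at most 12, crops included, and the job is handed in when it is done.

Besides the shell and the picture viewer there is one more tool, called after ">>>" as name(argument=value, ...) on one line, values as JSON. drive_tool: Moves the arm, as the interface text tells. Its arguments: {"type":"object","properties":{"steps":{"type":"array"},"grip_force":{"type":"number"}},"required":["steps"]}

```bash
mkdir -p pics; ls; cat > h.py <<'E'
import numpy as np, cv2
from scipy.spatial.transform import Rotation as R
from workcell import monitor, grab_frame, workorder
def grab(n,f=None):
    g=grab_frame(n)
    if f: cv2.imwrite('pics/'+f,g['frame'][:,:,::-1]); 
    return g
def rot(o):
    o=np.array(o,float)
    return o if o.shape==(3,3) else R.from_euler('xyz',o).as_matrix()
def ray(g,u,v):
    f=g['frame'].shape[0]/2/np.tan(np.radians(g['vertical_fov'])/2)
    d=rot(g['orientation'])@np.array([(u-g['cx'])/f,(v-g['cy'])/f,1])
    return np.array(g['xyz']),d/np.linalg.norm(d)
def plane(g,u,v,z):
    o,d=ray(g,u,v); return o+d*(z-o[2])/d[2]
def tri(a,b):
    (o1,d1),(o2,d2)=a,b
    t=np.linalg.lstsq(np.c_[d1,-d2],o2-o1,rcond=None)[0]
    p,q=o1+t[0]*d1,o2+t[1]*d2
    return (p+q)/2,np.linalg.norm(p-q)
def proj(g,P):
    f=g['frame'].shape[0]/2/np.tan(np.radians(g['vertical_fov'])/2)
    c=rot(g['orientation']).T@(np.array(P)-g['xyz'])
    return c[:2]/c[2]*f+[g['cx'],g['cy']]
E
cat > a.py <<'E'
from h import *
import pickle
G={n:grab(n,n+'0.png') for n in('side','top','wrist')}
pickle.dump(G,open('g0.pkl','wb'))
for n,g in G.items(): print(n,{k:v for k,v in g.items() if k!='frame'})
s=monitor.observe();print(s)
cv2.imwrite('pics/st.png',np.vstack([cv2.resize(G[n]['frame'][:,:,::-1],(400,300)) for n in('side','top')]))
E
python3 a.py
```

```text
pics
side {'vertical_fov': 57.752926984723814, 'cx': 274.15478916633367, 'cy': 204.41503633233418, 'xyz': array([ 0.0790864 , -0.55620915,  0.78194954]), 'orientation': array([-2.30243767,  0.00949901, -0.71384491])}
top {'vertical_fov': 50.20840176720317, 'cx': 285.33266836688523, 'cy': 216.24865802697312, 'xyz': array([0.439965  , 0.00466498, 1.28002271]), 'orientation': array([-3.04514229, -0.00609515, -1.57747556])}
wrist {'vertical_fov': 69.7911137743954, 'cx': 280.28054075556213, 'cy': 212.5127843358077, 'xyz': array([0.18679593, 0.60177387, 0.37332284]), 'orientation': array([2.85196763e+00, 1.25233874e-04, 1.15411653e+00])}
{'clock': 0.15, 'qpos': array([-1.22420008,  0.52188948, -0.03628552,  1.59988205,  0.02121083,
        1.02112643, -0.1128167 ]), 'qd': array([-2.54575509e-04, -1.35726021e-03,  1.17704641e-04, -3.04512667e-05,
        9.22792508e-04, -1.01927159e-03,  1.13211194e-03]), 'joint_efforts': array([ 2.80108383e-03, -9.27389002e+01,  1.98119313e+00, -3.70060086e+01,
        1.79942418e-02,  6.38919388e-03, -1.74513758e-05]), 'position': array([0.25296987, 0.57123724, 0.24484892]), 'tool_rot': array([-1.57088981e+00,  9.15673564e-04,  1.15394043e+00]), 'force': array([ 0.6810809 ,  0.08401304, -0.61601959]), 'moment': array([-0.0248901 , -0.00901209, -0.04443954]), 'grip_width': 0.08558400046071975}
```

View pics/top0.png

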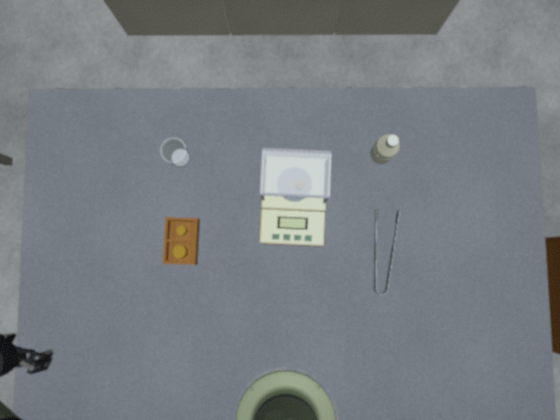

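View pics/side0.png

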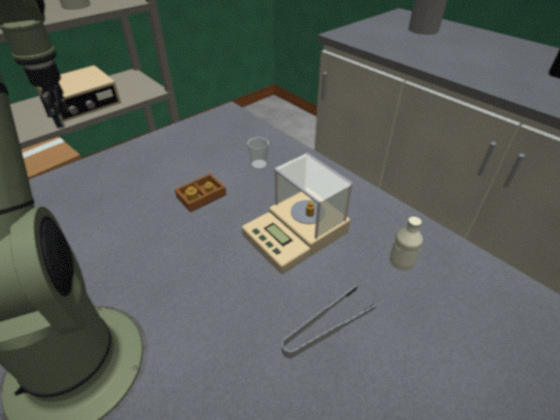

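Top view: the tongs have their bend at about (380,293) and tips at (376,210) and (399,210). The balance is in the middle, with the weight at about (299,185). In the side view the weight is at about (311,210) and the tongs run from (285,350) to (356,288) and (374,306). Next, rough positions.

```bash
cat > b.py <<'E'
from h import *
import pickle
G=pickle.load(open('g0.pkl','rb'));t,s=G['top'],G['side']
for n,a,z in(('bend',(380.5,293),.014),('tipL',(376,210),.02),('tipR',(399,210),.02),('bottle',(383,153),.05),('housFL',(260,243),.04),('housFR',(325,246),.04),('roofFL',(261,197),.185),('roofFR',(329,200),.185),('roofBL',(262,149),.185),('roofBR',(331,151),.185)):
    print(n,plane(t,*a,z).round(3))
hsv=cv2.cvtColor(s['frame'],cv2.COLOR_RGB2HSV)
m=cv2.inRange(hsv[200:222,300:325],(8,120,40),(30,255,255));print('brass side',np.argwhere(m).mean(0)[::-1]+[300,200],(m>0).sum())
hsv=cv2.cvtColor(t['frame'],cv2.COLOR_RGB2HSV);print(hsv[178:192,290:310,1])
E
python3 b.py
```

```text
bend [ 0.345 -0.268  0.014]
tipL [ 0.578 -0.261  0.02 ]
tipR [ 0.578 -0.326  0.02 ]
bottle [ 0.735 -0.278  0.05 ]
housFL [0.486 0.067 0.04 ]
housFR [ 0.477 -0.113  0.04 ]
roofFL [0.594 0.057 0.185]
roofFR [ 0.585 -0.111  0.185]
roofBL [0.714 0.054 0.185]
roofBR [ 0.708 -0.118  0.185]
brass side [309.82894737 208.61842105] 76
[[16 20 17 15 17 18 17 15 16 16 16 16 16 17 16 17 17 16 15 16]
 [17 17 17 17 16 17 13 11 10 10  9 11 16 17 17 17 19 18 16 17]
 [17 17 18 17 17 15  9  5  4  4  4  5  9 15 17 17 18 17 17 17]
 [19 16 16 16 16 10  6  7 10 10 10  8  3 10 16 20 16 19 17 18]
 [17 17 17 16 14  6  7 12 12 10 12 12  8  5 13 19 15 17 17 16]
 [16 19 16 17 13  5  8 10 12 10 12 10  9  5 11 18 17 16 17 16]
 [17 18 19 15 11  5  9  9 12 10 13 12 10  4 13 19 17 15 16 16]
 [17 17 17 16 13  5  7 11  9  9  9  9  8  5 15 16 17 19 16 16]
 [17 17 17 16 12  8  8  8  9 11  9  8  5  7 14 17 19 16 17 17]
 [17 17 16 16 15 12  4  4  7  8  8  4  5 13 16 16 16 18 17 17]
 [16 16 17 16 16 14  9  5  5  4  4  7 10 14 16 17 17 18 16 16]
 [17 17 16 17 16 16 13 11  8  7  9 13 15 16 17 17 15 17 18 16]
 [17 17 17 16 17 16 18 15 15 14 15 19 16 19 16 16 16 17 17 16]
 [16 17 15 18 19 19 15 16 16 16 19 17 17 16 16 16 17 18 16 15]]
```

>>> drive_tool(steps=[85, 17, -37, 0, 4.5, 85, 17, -37, 0, 4.5, 85, 17, -37, 0, 4.5, 85, 17, -37, 0, 4.5, 85, 17, -37, 0, 0])

```text
clock: 0.57
position: [0.3384, 0.3845, 0.2452]
tool_rot: [-1.571, 0.0, 1.474]
force: [2.0, 0.7, -0.6]
grip_width: 0.0848
```

>>> drive_tool(steps=[85, 17, -37, 0, 0, 85, 17, -37, 0, 0, 85, 17, -37, 0, 0, 85, 17, -37, 0, 0, 85, 17, -37, 0, 0])

```text
clock: 0.98
position: [0.4234, 0.1995, 0.2454]
tool_rot: [-1.571, -0.0, 1.468]
force: [1.1, 0.7, 0.2]
grip_width: 0.0853
```

>>> drive_tool(steps=[85, 0, -37, 0, 0, 85, 0, -37, 0, 0, 85, 0, -37, 0, 0, 85, 0, -37, 0, 0, 85, 0, -37, 0, 0])

```text
clock: 1.4
position: [0.4226, 0.0147, 0.2454]
tool_rot: [-1.571, -0.0, 1.468]
force: [1.7, -0.4, -0.3]
grip_width: 0.0854
```

Very accurate tracking. I'll take a weight frame here, then carry on to the tongs.

```bash
python3 -c "
from h import *
import pickle
g=grab('wrist','w1.png');pickle.dump(g,open('g1.pkl','wb'));print(g['xyz'],proj(g,(.646,-.031,.086)))"
```

```text
[0.35053864 0.02316796 0.3738907 ] [260.35096191 382.95900889]
```

>>> drive_tool(steps=[85, 0, -37, 0, 0, 85, 0, -37, 0, 0, 85, 0, -37, 0, 0, 85, 0, -37, 0, 0, 85, 0, -37, 0, 0])

```text
clock: 1.87
position: [0.4226, -0.1702, 0.2454]
tool_rot: [-1.571, 0.0, 1.468]
force: [1.2, 0.4, 0.6]
grip_width: 0.0852
```

>>> drive_tool(steps=[85, 0, -37, 0, 0, 85, 0, -37, 0, 0, 85, 0, -36, 0, 0, 85, 0, 0, 0, 0, 85, 0, 0, 0, 0])

```text
clock: 2.28
position: [0.4224, -0.2802, 0.2449]
tool_rot: [-1.57, 0.0, 1.465]
force: [0.6, 0.6, -0.1]
grip_width: 0.085
```

```bash
python3 -c "
from h import *
import pickle
g=grab('wrist','w2.png');pickle.dump(g,open('g2.pkl','wb'));print(g['xyz'],g['orientation'])
a=pickle.load(open('g1.pkl','rb'))
cv2.imwrite('pics/w12.png',np.hstack([cv2.resize(x['frame'][:,:,::-1],(400,300)) for x in (a,g)]))"
```

```text
[ 0.35049969 -0.27142262  0.37349951] [ 2.85251915e+00 -4.82506086e-04  1.46494897e+00]
```

View pics/w1.png

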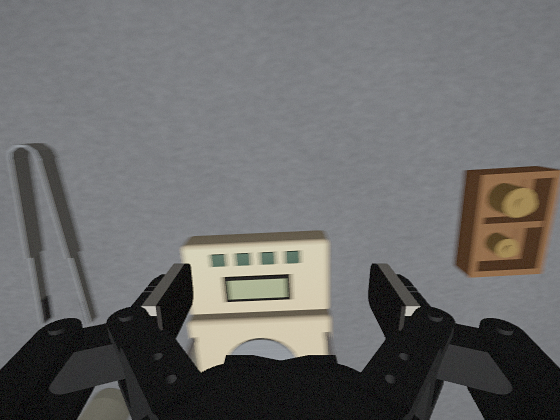

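View pics/w2.png

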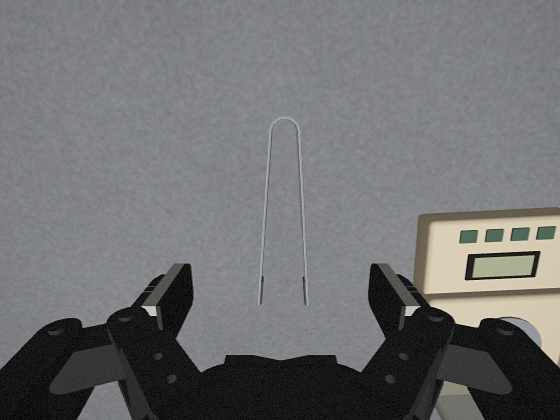

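w1 shows the tongs in the upper left (bend (28,146), tips (46,320) and (92,320)), the case, the balance front and the pan edge; the gripper hides the weight. w2 shows the tongs centred: bend (285,117), tips (261,303) and (307,304).

```bash
cat > c.py <<'E'
from h import *
import pickle
a,g,G=[pickle.load(open(f,'rb')) for f in('g1.pkl','g2.pkl','g0.pkl')]
gray=cv2.cvtColor(g['frame'],cv2.COLOR_RGB2GRAY).astype(float)
L,Rr=[],[]
for v in range(150,262,4):
    row=gray[v]; e=(v-150)/112*7
    out=[]
    for c in(267-5*(v-150)/112*1.0,301+4*(v-150)/112):
        u=np.arange(int(c)-9,int(c)+10); w=np.clip(row[u]-np.median(row[u])-15,0,None)
        out.append((u*w).sum()/w.sum() if w.sum()>20 else np.nan)
    L.append(plane(g,out[0],v,.028));Rr.append(plane(g,out[1],v,.028))
L,Rr=np.array(L),np.array(Rr);ok=np.isfinite(L+Rr).all(1);L,Rr=L[ok],Rr[ok];print(ok.sum())
pl,pr=np.polyfit(L[:,0],L[:,1],1),np.polyfit(Rr[:,0],Rr[:,1],1)
print('slopes',pl,pr,'resid',np.std(L[:,1]-np.polyval(pl,L[:,0])),'mid',(pl+pr)/2)
for x in(.40,.45,.5,.55): print(x,np.polyval((pl+pr)/2,x), np.polyval(pl-pr,x))
b=plane(g,285,117,.028);t1=plane(g,261,303,.023);t2=plane(g,307,304,.023);print('bend',b,'tips',t1,t2, np.linalg.norm((t1+t2)/2-b))
print('tri bend',tri(ray(a,28,144),ray(g,285,117)))
for q,p in(((46,320),(261,303)),((92,320),(307,304))): print('tri tip',tri(ray(a,*q),ray(g,*p)))
# weight: two overview cameras
for tv in((299,184.5),):
    print('weight',tri(ray(G['top'],*tv),ray(G['side'],309.8,208.6)))
# housing front-top corners wrist1
for p in((183,250),(327,241)): print('hous',plane(a,*p,.04))
big=lambda n,r,k:cv2.resize(G[n]['frame'][r[0]:r[1],r[2]:r[3],::-1],None,fx=k,fy=k,interpolation=cv2.INTER_CUBIC)
A=big('top',(135,255,245,345),5);B=big('side',(150,270,235,355),3)
B=cv2.copyMakeBorder(B,0,600-B.shape[0],0,0,0);cv2.imwrite('pics/crop.png',cv2.resize(np.hstack([A[:600,:500],B[:, :360]])[:, :800],(800,560)))
print(A.shape,B.shape)
E
python3 c.py
```

```text
16
slopes [-0.18901898 -0.21622093] [-0.03731333 -0.23868523] resid 0.0002145064637667481 mid [-0.11316615 -0.22745308]
0.4 -0.2727195430902229 -0.038217959794237984
0.45 -0.2783778507368261 -0.04580324217503273
0.5 -0.2840361583834293 -0.05338852455582749
0.55 -0.2896944660300325 -0.060973806936622243
bend [ 0.34483648 -0.2654611   0.028     ] tips [ 0.57665704 -0.32113991  0.023     ] [ 0.58468374 -0.26025473  0.023     ] 0.23723300589529467
tri bend (array([ 0.34452784, -0.26535596,  0.0219286 ]), np.float64(0.00041820021704215576))
tri tip (array([ 0.57568834, -0.32113841,  0.02228011]), np.float64(0.0024086566977240265))
tri tip (array([ 0.58389676, -0.2601931 ,  0.02082101]), np.float64(0.0037301398037445036))
weight (array([ 0.64214782, -0.04151055,  0.08536863]), np.float64(0.0021690606711578207))
hous [ 0.48444862 -0.10779509  0.04      ]
hous [0.49061172 0.06501857 0.04      ]
(600, 500, 3) (600, 360, 3)
```

View pics/crop.png

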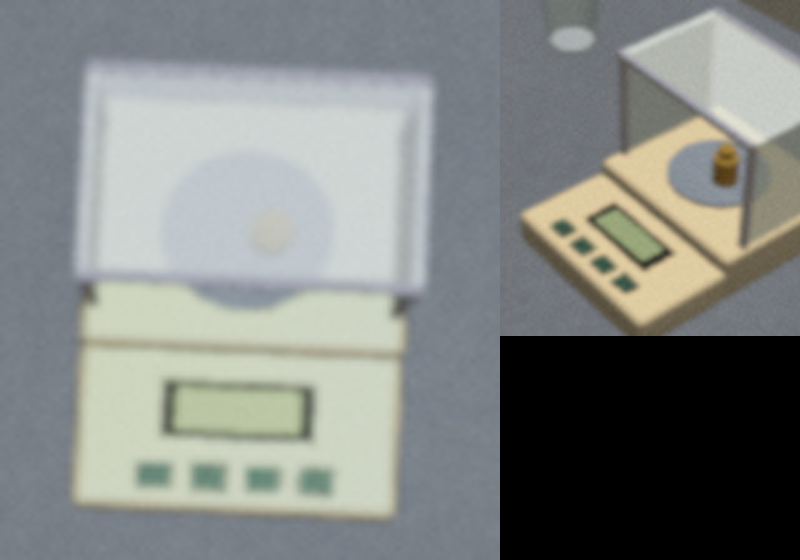

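Tongs: yaw −6.45°, grip place about (0.444, −0.2775), triangulated top 21–22 mm (expected 23–28, okay). Weight centre is about (0.642, −0.0415, 0.085); the text gives z = 0.086. The crop shows the weight at (272,232), to the right of the pan centre (247,230), and clear of the walls. Next I descend over the grip place.

>>> drive_tool(steps=[70, 11, 1, -35, -0.4, 70, 11, 2, -38, 0, 65, 0, 0, -40, 0, 65, 0, 0, -40, 0, 65, 0, 0, -35, 0], grip_force=20)

```text
clock: 2.75
position: [0.4451, -0.2736, 0.0552]
tool_rot: [-1.57, -0.001, 1.463]
force: [1.8, -0.4, -0.1]
grip_width: 0.0654
```

>>> drive_tool(steps=[65, 0, 0, -20, 0, 65, 0, 0, -14, 0, 65, 0, 0, -6, 0, 60, 0, 0, 0, 0, 60, 0, 0, 0, 0])

```text
clock: 3.17
position: [0.4455, -0.2751, 0.0179]
tool_rot: [-1.571, -0.0, 1.462]
force: [-0.2, 0.0, -0.3]
grip_width: 0.06
```

```bash
python3 -c "
from h import *
g=grab('wrist','w3.png');s=monitor.observe();print(s['position'],s['force'],s['grip_width'])"
```

```text
[ 0.44567459 -0.27532526  0.01829986] [ 0.46091968 -0.45586307  0.30460084] 0.05995194233070085
```

View pics/w3.png

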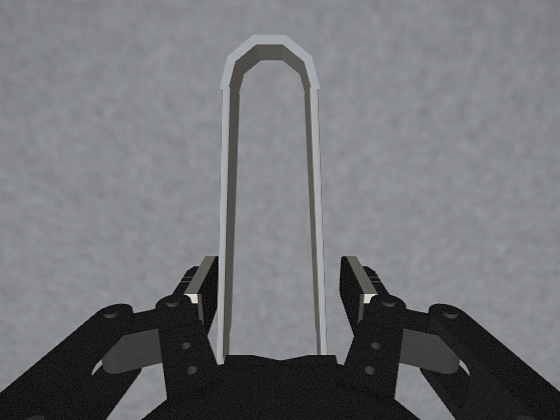

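The tongs lie between the pads (arms at columns 219 and 323, pads at 215 and 342), about 3 mm towards −y. I shift, then close to 44 mm.

>>> drive_tool(steps=[58, -1, -3, -1, 0, 54, 0, 0, 0, 0, 50, 0, 0, 0, 0, 47, 0, 0, 0, 0, 45, 0, 0, 0, 0])

```text
clock: 3.63
position: [0.4444, -0.2787, 0.0169]
tool_rot: [-1.572, 0.0, 1.461]
force: [-0.5, 0.8, 9.4]
grip_width: 0.0455
```

>>> drive_tool(steps=[44, 0, 0, 0, 0, 43.5, 0, 0, 0, 0, 43.5, 0, 0, 0, 0, 43.5, 0, 0, 0, 0, 43.5, 0, 0, 0, 0])

```text
clock: 4.05
position: [0.4444, -0.2787, 0.0169]
tool_rot: [-1.572, 0.0, 1.461]
force: [-0.7, 1.0, 8.6]
grip_width: 0.0436
```

>>> drive_tool(steps=[43.5, 0, 0, 6, 0, 43.5, 0, 0, 10, 0, 43.5, 0, 0, 15, 0, 43.5, 0, 0, 15, 0, 43.5, 0, 0, 10, 0])

```text
clock: 4.47
position: [0.4443, -0.2787, 0.0742]
tool_rot: [-1.572, 0.0, 1.461]
force: [0.9, 0.4, -1.6]
grip_width: 0.0437
```

>>> drive_tool(steps=[43.5, 0, 0, 6, 0, 43.5, 0, 0, 0, 0, 43.5, 0, 0, 0, 0, 43.5, 0, 0, 0, 0, 43.5, 0, 0, 0, 0])

```text
clock: 4.88
position: [0.4437, -0.2783, 0.0776]
tool_rot: [-1.57, -0.0, 1.461]
force: [0.1, -0.3, -0.0]
grip_width: 0.0434
```

```bash
python3 -c "
from h import *
import pickle
g={n:grab(n,n+'4.png') for n in('wrist','side','top')};pickle.dump(g,open('g4.pkl','wb'))
cv2.imwrite('pics/c4.png',np.hstack([cv2.resize(g['wrist']['frame'][:,:,::-1],(400,300)),cv2.resize(g['side']['frame'][230:380,230:430,::-1],(400,300))]))
s=monitor.observe();print(s['position'],s['force'],s['grip_width'])"
```

```text
[ 0.4438028  -0.27845823  0.07784748] [-0.1762312   0.38744641 -1.54842998] 0.04353603418110594
```

View pics/c4.png

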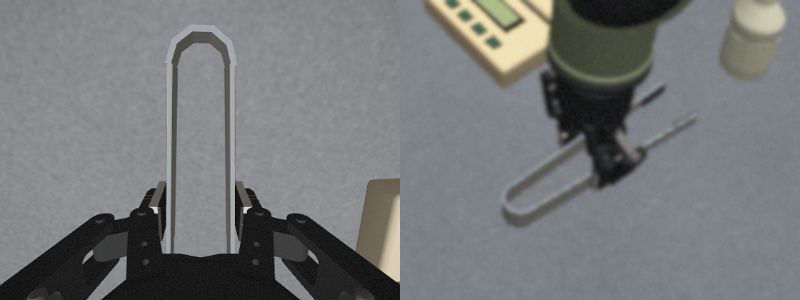

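The tongs are held and level, with the bend where it was relative to the gripper. The 9 N upward push before lifting means the fingertips reached the bench, so TCP z ≈ tongs underside + 17 mm. Next I stage in front of the opening.

>>> drive_tool(steps=[43.5, -8, 0, 5, 0, 43.5, -10, 8, 5, 0, 43.5, -5, 18, 0, 1, 43.5, 0, 25, 0, 1, 43.5, 0, 25, 0, 1])

```text
clock: 5.45
position: [0.4199, -0.2023, 0.0886]
tool_rot: [-1.571, 0.0, 1.512]
force: [0.8, 0.4, -0.7]
grip_width: 0.0433
```

>>> drive_tool(steps=[43.5, 0, 25, 0, 0.8, 43.5, 0, 25, 0, 0, 43.5, 0, 25, 0, 0, 43.5, 0, 25, 0, 0, 43.5, 0, 25, 0, 0])

```text
clock: 5.87
position: [0.4204, -0.0766, 0.0886]
tool_rot: [-1.571, 0.0, 1.527]
force: [-0.2, -0.2, -0.3]
grip_width: 0.0434
```

>>> drive_tool(steps=[43.5, 0, 22, 0, 0, 43.5, 0, 15, 0, 0, 43.5, 0, 4, 0, 0, 43.5, 0, 0, 0, 0, 43.5, 0, 0, 0, 0])

```text
clock: 6.28
position: [0.4209, -0.0372, 0.0885]
tool_rot: [-1.571, 0.0, 1.527]
force: [-1.4, -0.8, -1.7]
grip_width: 0.0436
```

```bash
python3 -c "
from h import *
import pickle
g={n:grab(n,n+'5.png') for n in('wrist','side','top')};pickle.dump(g,open('g5.pkl','wb'))
A=cv2.resize(g['top']['frame'][135:255,245:345,::-1],None,fx=4.5,fy=4.5,interpolation=cv2.INTER_CUBIC)
B=cv2.resize(g['side']['frame'][150:270,235:315+25,::-1],(350,400),interpolation=cv2.INTER_CUBIC)
B=cv2.copyMakeBorder(B,0,140,0,0,0)
cv2.imwrite('pics/c5.png',np.hstack([A,B]))
s=monitor.observe();print(s['position'],s['tool_rot'],s['force'],s['grip_width'])"
```

```text
[ 0.42094373 -0.03757736  0.08836732] [-1.57088728e+00  2.62315767e-04  1.52586426e+00] [-0.0633961   0.32959292 -1.13493547] 0.043605418350126074
```

View pics/c5.png

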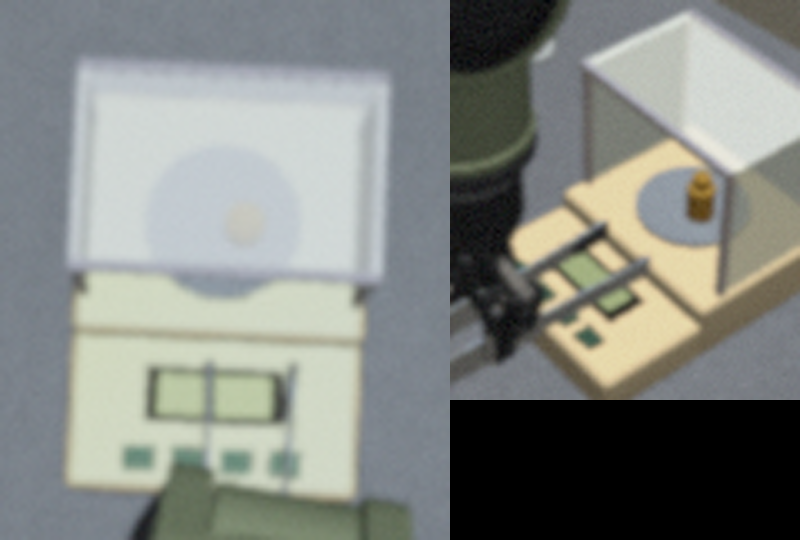

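The jaws stand in front of the opening: in the top crop the tips are at (209,362) and (292,365), with the weight at (245,225). The jaw and weight tops are at nearly the same height, so I can compare them directly.

```bash
python3 -c "
from h import *
import pickle
g=pickle.load(open('g5.pkl','rb'));t=g['top'];s=g['side']
P=lambda x,y,z:plane(t,245+x/4.5-.4,135+y/4.5-.4,z)
L,R_,W=P(209,362,.0945),P(292,365,.0945),P(245,225,.097);print(L,R_,(L+R_)/2,W)
S=lambda x,y:(235+x/350*105,150+y/400*120)
SL,SR,SW=S(605-450,228),S(647-450,264),S(700-450,205)
print('tri L',tri(ray(t,*(245+209/4.5,135+362/4.5)),ray(s,*SL)));print('tri R',tri(ray(t,245+292/4.5,135+365/4.5),ray(s,*SR)))
print('weight cyl ctr',tri(ray(t,245+245/4.5,135+225/4.5),ray(s,*S(250,203))))
h=cv2.cvtColor(s['frame'],cv2.COLOR_RGB2HSV)[195:225,295:325];m=cv2.inRange(h,(8,120,40),(30,255,255));c=np.argwhere(m)[:,::-1]+[295,195];print(c.min(0),c.max(0),c.mean(0))
print([proj(s,(.642,-.0415,z)) for z in(.065,.095,.107)])
"
```

```text
[ 0.55773985 -0.01853197  0.0945    ] [ 0.55566097 -0.06755747  0.0945    ] [ 0.55670041 -0.04304472  0.0945    ] [ 0.63906262 -0.04049486  0.097     ]
tri L (array([ 0.55836991, -0.02045652,  0.08694797]), np.float64(0.0023868478128615533))
tri R (array([ 0.55666925, -0.07010956,  0.08566292]), np.float64(0.003092170130576396))
weight cyl ctr (array([ 0.64200551, -0.04298017,  0.07800146]), np.float64(0.0021571117043373543))
[307 202] [313 215] [309.80263158 208.60526316]
[array([308.96982186, 214.15860698]), array([309.54633779, 206.03369361]), array([309.7833249 , 202.69380371])]
```

Relative offset, jaws' middle to weight: about +101 mm in x and +1 mm in y, with jaw height about 85 mm. I go in slowly.

>>> drive_tool(steps=[43.5, 8, 1, -1, 0, 43.5, 14, 0, -1, 0, 43.5, 16, 0, 0, 0, 43.5, 14, 0, 0, 0, 43.5, 8, 0, 0, 0])

```text
clock: 6.85
position: [0.483, -0.0359, 0.0862]
tool_rot: [-1.572, 0.0, 1.527]
force: [0.3, 0.2, -1.4]
grip_width: 0.0435
```

>>> drive_tool(steps=[43.5, 10, 0, 0, 0, 43.5, 12, 0, 0, 0, 43.5, 10, 0, 0, 0, 43.5, 6, 0, 0, 0, 43.5, 0, 0, 0, 0])

```text
clock: 7.27
position: [0.52, -0.0357, 0.0862]
tool_rot: [-1.571, 0.0, 1.527]
force: [-0.7, 0.2, -0.6]
grip_width: 0.0435
```

```bash
python3 -c "
from h import *
import pickle
g={n:grab(n,n+'6.png') for n in('side','top')};pickle.dump(g,open('g6.pkl','wb'))
A=cv2.resize(g['top']['frame'][145:215,255:335,::-1],None,fx=5,fy=5,interpolation=cv2.INTER_CUBIC)
B=cv2.resize(g['side']['frame'][165:235,265:345,::-1],None,fx=5,fy=5,interpolation=cv2.INTER_CUBIC)
cv2.imwrite('pics/c6.png',np.hstack([A,B]))
s=monitor.observe();print(s['position'],s['tool_rot'],s['force'],s['grip_width'])"
```

```text
[ 0.5185068  -0.03567124  0.08610641] [-1.57004900e+00  1.13920001e-04  1.52720810e+00] [-0.22970858  0.25242237 -2.49523991] 0.043373170584997525
```

View pics/c6.png

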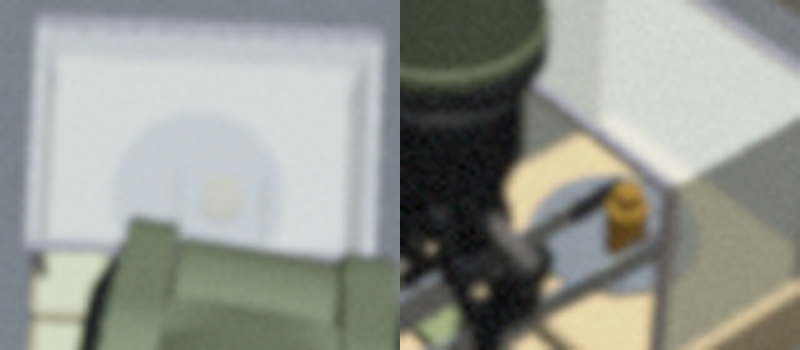

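The weight (221,198) sits midway between the arms (columns 176 and 264), and the tips reach about 17 mm beyond its centre, which is right on target. I squeeze gently, then firmly.

>>> drive_tool(steps=[42, 0, 0, 0, 0, 41, 0, 0, 0, 0, 40, 0, 0, 0, 0, 39, 0, 0, 0, 0, 38, 0, 0, 0, 0])

```text
clock: 7.78
position: [0.519, -0.0355, 0.0864]
tool_rot: [-1.571, -0.0, 1.527]
force: [-0.0, -0.5, -1.4]
grip_width: 0.0383
```

>>> drive_tool(steps=[37, 0, 0, 0, 0, 36, 0, 0, 0, 0, 35, 0, 0, 0, 0, 34, 0, 0, 0, 0, 33, 0, 0, 0, 0])

```text
clock: 8.2
position: [0.519, -0.0355, 0.0863]
tool_rot: [-1.571, 0.0, 1.527]
force: [0.5, -0.5, -0.8]
grip_width: 0.0346
```

>>> drive_tool(steps=[32, 0, 0, 0, 0, 30, 0, 0, 0, 0, 30, 0, 0, 0, 0, 30, 0, 0, 0, 0, 30, 0, 0, 0, 0], grip_force=50)

```text
clock: 8.62
position: [0.519, -0.0356, 0.0863]
tool_rot: [-1.571, 0.0, 1.527]
force: [0.7, 0.3, -0.4]
grip_width: 0.0338
```

```bash
python3 -c "
from h import *
import pickle
g={n:grab(n,n+'7.png') for n in('side','top')};pickle.dump(g,open('g7.pkl','wb'))
A=cv2.resize(g['top']['frame'][145:215,255:335,::-1],None,fx=5,fy=5,interpolation=cv2.INTER_CUBIC)
B=cv2.resize(g['side']['frame'][185:235,275:332,::-1],None,fx=7,fy=7,interpolation=cv2.INTER_CUBIC)
cv2.imwrite('pics/c7.png',np.hstack([A,B]))
s=monitor.observe();print(s['position'],s['tool_rot'],s['force'],s['grip_width'])"
```

```text
[ 0.51905006 -0.03555681  0.08628856] [-1.57082926e+00  3.81424184e-05  1.52736449e+00] [-0.90081949 -0.35915952 -0.25527827] 0.03355664977523393
```

View pics/c7.png

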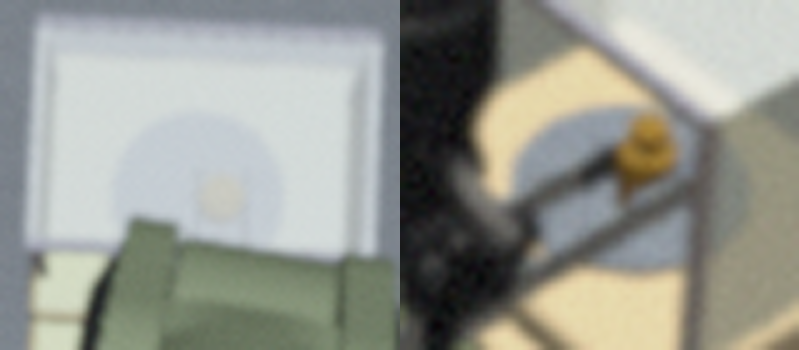

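The jaws have closed on the cylinder, which is still centred and upright (side crop: knob at (648,130), near jaw across its body). I lift about 15 mm.

>>> drive_tool(steps=[30, 0, 0, 1, 0, 30, 0, 0, 2, 0, 30, 0, 0, 4, 0, 30, 0, 0, 5, 0, 30, 0, 0, 4, 0])

```text
clock: 9.13
position: [0.5191, -0.0355, 0.1029]
tool_rot: [-1.571, 0.0, 1.527]
force: [-1.1, -0.0, -2.3]
grip_width: 0.0337
```

>>> drive_tool(steps=[30, 0, 0, 2, 0, 30, 0, 0, 0, 0, 30, 0, 0, 0, 0, 30, 0, 0, 0, 0, 30, 0, 0, 0, 0])

```text
clock: 9.55
position: [0.5189, -0.0355, 0.1041]
tool_rot: [-1.571, 0.0, 1.527]
force: [0.9, 0.8, -1.8]
grip_width: 0.0337
```

```bash
python3 -c "
from h import *
import pickle
g={n:grab(n,n+'8.png') for n in('side','top')};pickle.dump(g,open('g8.pkl','wb'))
B=cv2.resize(g['side']['frame'][170:235,260:340,::-1],None,fx=7,fy=7,interpolation=cv2.INTER_CUBIC)
cv2.imwrite('pics/c8.png',B)
s=monitor.observe();print(s['position'],s['tool_rot'],s['force'],s['grip_width'])"
```

```text
[ 0.51896664 -0.03553827  0.1041577 ] [-1.57054250e+00  4.87563889e-05  1.52742630e+00] [-0.04604641  0.61168584 -1.57517305] 0.03399762561240474
```

View pics/c8.png

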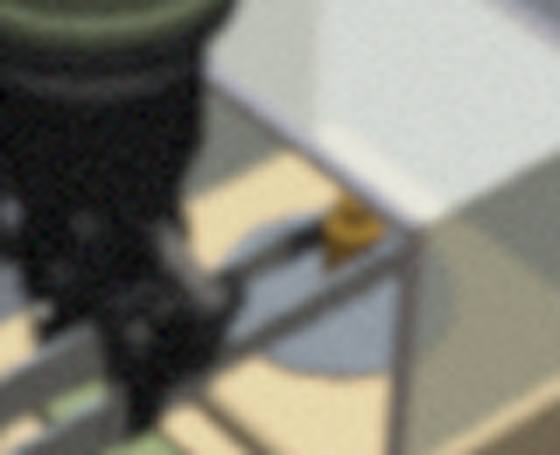

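The weight rises with the tongs, still upright, its knob now behind the roof edge. I draw it out level, then lift.

>>> drive_tool(steps=[30, -4, 0, 0, 0, 30, -9, 0, 0, 0, 30, -12, 0, 0, 0, 30, -14, 0, 0, 0, 30, -14, 0, 0, 0])

```text
clock: 10.07
position: [0.4646, -0.0356, 0.1042]
tool_rot: [-1.57, 0.0, 1.527]
force: [0.3, -0.5, -1.7]
grip_width: 0.0341
```

>>> drive_tool(steps=[30, -14, 0, 0, 0, 30, -14, 0, 0, 0, 30, -12, 0, 0, 0, 30, -7, 0, 0, 0, 30, -4, 0, 0, 0])

```text
clock: 10.48
position: [0.4138, -0.0356, 0.1044]
tool_rot: [-1.57, -0.0, 1.527]
force: [0.5, 0.7, -2.0]
grip_width: 0.0335
```

>>> drive_tool(steps=[30, 0, 0, 4, 0, 30, 0, 0, 9, 0, 30, 0, 0, 13, 0, 30, 0, 0, 15, 0, 30, 0, 0, 15, 0])

```text
clock: 10.9
position: [0.4156, -0.0356, 0.1616]
tool_rot: [-1.571, 0.0, 1.527]
force: [-0.7, -0.4, -1.6]
grip_width: 0.0336
```

>>> drive_tool(steps=[30, 0, 0, 15, 0, 30, 0, 0, 11, 0, 30, 0, 0, 6, 0, 30, 0, 0, 2, 0, 30, 0, 0, 0, 0])

```text
clock: 11.32
position: [0.4154, -0.0354, 0.1947]
tool_rot: [-1.572, -0.0, 1.528]
force: [-0.5, -0.1, -2.5]
grip_width: 0.0335
```

>>> drive_tool(steps=[30, 0, 0, 0, 0, 30, 0, 0, 0, 0, 30, 0, 0, 0, 0, 30, 0, 0, 0, 0, 30, 0, 0, 0, 0])

```text
clock: 11.73
position: [0.4149, -0.0356, 0.194]
tool_rot: [-1.57, 0.0, 1.527]
force: [-0.6, -0.3, -2.1]
grip_width: 0.0338
```

```bash
python3 -c "
from h import *
import pickle
g={n:grab(n,n+'9.png') for n in('side','top')};pickle.dump(g,open('g9.pkl','wb'))
u,v=proj(g['side'],(.53,-.037,.185)).astype(int);a,b=proj(g['top'],(.53,-.037,.185)).astype(int)
print(u,v,a,b)
C=lambda n,u,v:cv2.resize(g[n]['frame'][v-40:v+40,u-40:u+40,::-1],None,fx=5,fy=5,interpolation=cv2.INTER_CUBIC)
cv2.imwrite('pics/c9.png',np.hstack([C('top',a,b),C('side',u,v)]))
h=cv2.cvtColor(g['side']['frame'],cv2.COLOR_RGB2HSV)[v-30:v+30,u-30:u+30];m=cv2.inRange(h,(8,120,40),(30,255,255));c=np.argwhere(m)[:,::-1]+[u-30,v-30];print(len(c),c.min(0),c.max(0),c.mean(0))
s=monitor.observe();print(s['position'],s['tool_rot'],s['force'],s['grip_width'])"
```

```text
276 198 299 222
77 [276 187] [285 198] [280.67532468 192.33766234]
[ 0.41499073 -0.03557852  0.19417077] [-1.57054724e+00  1.32319416e-04  1.52737638e+00] [ 0.15584421 -0.26128275 -1.82595817] 0.03357671932812136
```

View pics/c9.png

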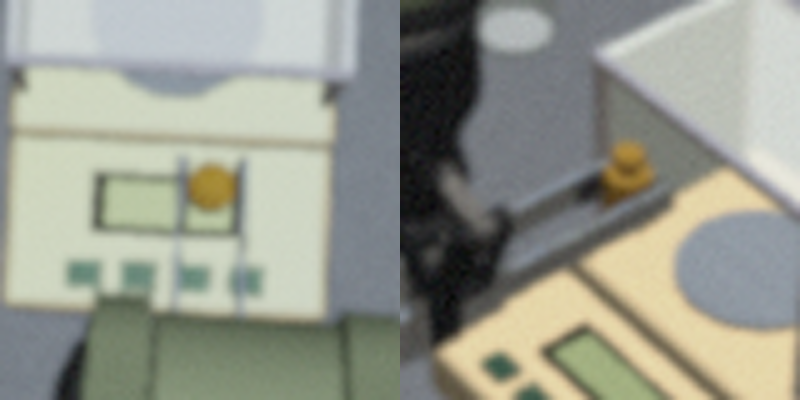

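The weight is out and upright between the jaws (top crop (212,187), side crop knob at (628,155)). I check its height, then hand in.

```bash
python3 -c "
from h import *
import pickle
g=pickle.load(open('g9.pkl','rb'))
p=tri(ray(g['top'],301,219),ray(g['side'],281.4,189.5));print('knob',p)
if p[0][2]-.038>.148 and p[0][0]<.57: print(workorder.job_done())"
```

```text
knob (array([ 0.53812829, -0.04121342,  0.20931304]), np.float64(0.003684448358203495))
the job is handed in; nothing more can be done
None
```

I picked up the tongs, reached under the roof, clamped the weight, lifted it off the pan, drew it out and raised it. I handed the job in at about 12 s; no verdict is reported.

**Last checks (camera):**
- **Position:** the weight is upright in the jaws, its axis about 107 mm in front of the pan's centre. The knob triangulates to 0.209 m, which puts the underside at roughly 0.17 m.
- **Holding:** the gripper was still at 50 N grip. Wrist force stayed within a few newtons throughout, apart from about 9 N when the fingertips touched the bench at the pick-up.

**Disagreements:**
- **Opening:** with the weight clamped, the fingers read 33.6 mm, not the expected 36 mm. I put this down to give in the fingers; the pictures show the jaws on the cylinder.
- **Tongs length:** it measured 237 mm against 242 mm in the text.
- **Rays:** the two-view rays for the knob missed each other by 3.7 mm.

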